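Let the wide paper roll out of the counter dispenser

ROBOT

A 6-joint arm with a two-finger parallel gripper is mounted at the origin on the work surface. World frame = base frame: x ahead of the robot, y to its left, z up, the work surface at z = 0. Lengths are in m, angles in rad, forces in N, time in s.
With the tool pointing down it reaches from about 0.275 to 0.75 m from the base axis. Payload 10.2 kg.
Tool frame: the origin (TCP) lies between the finger pads; the fingertips stand robot.tip_extent ahead of it and the grasp point (between the pads) lies 2 mm behind it (robot.tip_extent is the distance from the TCP to the fingertips, in m); y points along the fingers, z is the direction in which the jaws open and shut, and the axes are right-handed (so a half turn about y gives the same grasp; the last joint's range is limited). The gripper opens to 85 mm and grips with 20 to 120 N. Pads are 22 mm wide; open, the fingers measure 114 mm over their backs; the gripper's body (76 mm by 85 mm) begins 54 mm behind the grasp point. The pads swing forward as they close: fully open they stand 13 mm farther back than shut.
Start: joints at [0.881, 0.313, 1.498, -0, 1.331, -0.223], TCP at [0.236, 0.469, 0.248] pointing down, gripper open.
Joint ranges: [-2.94, 2.94], [-0.97, 2.17], [0.19, 2.56], [-1.23, 4.37], [0.02, 3.11], [-2.88, 2.88]. Speed limits (rad/s): [2.39, 2.39, 3.01, 3.14, 3.14, 3.14].

INTERFACE

Orientations are given as a unit quaternion [x, y, z, w].
In Python, from rig import robot gives the robot as it stands.
- The arm moves only by the tool apply_moves, never from a script. Its argument "motion" is one flat list of numbers, 7 for each row, row after row: the shift along the tool's x, y, z normalised to -1 to 1, where 1 is 60 cm, then the turn, a rotation vector about the tool's x, y, z normalised to -1 to 1, where 1 is pi rad, then the opening, from -1 (shut) to 1 (fully open), so that 0 is half open. A call has exactly 8 rows; each row is the pose to reach, as a shift and turn from the pose commanded when the call began, along the tool's axes at that moment, turning the shorter way round; what a row does not reach only later rows make up. A row lasts 1/8 s, in which the tool goes at most 62.5 mm and 10.7 degrees, less where a joint would pass 70% of its speed; a pose out of reach is approached as far as the arm can. A call with a number of a shift or a turn outside -1 to 1 is refused whole. A call with a gripper value outside its range is refused whole. The fingers move at their own pace and stop on an object; the grip force is fixed at half the most. Time passes only in rows, so rows that repeat a pose let the fingers close, or fill a call up. It gives the time, the measured TCP pose, the force and the opening at its end, in the units of the state.
- robot.get_obs(): the state, without advancing time (a new reading comes with each control period).
- robot.grab_frame(name): name is "scene" or "top" or "wrist"; returns the picture (480x640x3 uint8, red, green, blue); there is no depth.
- robot.camera_info(name): a dict with "fx", "fy", "cx", "cy" (pixels), "rvec" (rotation vector, rad) and "tvec" (3), from world to camera coordinates, as OpenCV has them; the wrist camera has in their place "tool_from_camera" (4x4, takes a point from camera to tool coordinates, whose origin is the TCP and whose axes are the tool frame's). Camera axes: x right, y down, z forward; pixel columns grow to the right and rows downward; lengths in m; the calibration is good to about 2 mm. A picture is of the moment at which its call begins: read the wrist's pose just before it. camera_info takes no time and is no camera call.
- robot.close_job(): hands the job in, once; it reports no verdict.
Trained networks look in the newest picture that a camera, given by its name, has taken for a name from the list of things; names that differ only in an ending like _2 or _b are one class to them, and where a whole thing is asked for, a point or a joint stands for the part that bears it (a point fixed in the world has none). Each returns a list of dicts, best first, with "score" (0 to 1); they miss things now and then, are a little off and sometimes report something else, mostly with a low value. They report only what shows in the picture. A call takes as long as a camera call. They do not tell look-alikes from the thing itself.
- robot.spot_in(thing, camera): "rect" ([left, top, width, height] in pixels, round what is visible of it).
- robot.outline_of(thing, camera): "mask" (480x640 bool, what is visible of it) and "rect" ([left, top, width, height] in pixels, round what is visible of it).
- robot.landmark_of(thing, camera): "xy" ([column, row] in pixels: a listed point, or the origin of a listed thing).
The state is a dict: "clock": time; "joint_positions": joint angles; "joint_velocities": joint speeds; "tau": joint torques, N m; "ee_pos": TCP position; "eef_rot": TCP orientation; "ft_force": force on the tool from outside, world axes, zero at the start; "torque": the same for the moment, N m; "grip_width": finger opening in m.
Only numpy, scipy, OpenCV 4.12 (cv2) and the standard library are available. Lean on these libraries where they do the work, as an engineer would, in place of code of your own. Each camera call takes 0.05 s, during which the arm holds its last target.

TASK

The two-lane dispenser on the parcel counter holds a wide and a narrow roll of receipt paper, each behind its own gate. Press down and hold the black pad on the rocking lever of the lane with the wide roll, so that its gate lifts and the roll runs down to the front end of its lane; once it lies still there, let the pad come back up so that the gate drops shut, and draw away. Touch neither the rolls nor the gates, leave the other lever and the narrow roll alone, and do not disturb the things standing around.

Things in the scene. Friction and masses are not known exactly. Their poses are not given: they have to be found in the camera images.
- dispenser: fixed two-lane metal roll dispenser, 360 x 200 mm. Origin on the counter under its middle, z up, x the way the lanes slope down (12 degrees), y to the left looking along x. Lane centres at y = +55 (left) and -55 mm (right); walls 18 mm above the lane floor; end wall 44 mm high, inner face at x = 190 mm. Over each lane a lever on an axle at x = -60, z = 116 mm, between posts 124 mm tall
- wide_roll: wide roll of white receipt paper, 50 mm diameter, 57 mm long, about 0.12 kg, lying across one of the lanes (either one) behind its gate. Origin at its centre, y along its axis. Waiting, its centre is at dispenser x = 30, z = 68 mm; run out against the end wall, at about x = 165, z = 39 mm
- narrow_roll: narrow roll of the same paper, 50 mm diameter, 30 mm long, in the other lane behind its gate. Origin at its centre, y along its axis
- left_pad (a point): centre of the top of the left lever's black pad, 34 x 34 x 8 mm, at the lever's back end: dispenser x = -140, y = +55 mm, 121 mm above the counter when up. It swings on the 80 mm arm behind the axle and goes down 35 mm to the stop. Nothing stands below it but the 4 mm base plate
- right_pad (a point): the same on the right lever, at dispenser y = -55 mm
- left_lever (a joint): tilt of the left lever (rad): 0 = pad up, gate down (a spring holds and returns it there); grows as the pad is pressed, to a stop at 0.45. A roll can run out under the gate from about 0.25; 0.4 is comfortable. Pressing takes about 3 N at the start, 6 N at the stop
- right_lever (a joint): the same for the right lever
- left_gate (a point): steel gate of the left lane, 34 mm wide, at dispenser x = 58 mm, hanging rigidly from the lever's +x end: a 14 mm high cross bar under two thin rods. The point is the centre of the cross bar, 61 mm above the counter when shut, about 50 mm higher when fully lifted
- right_gate (a point): the same for the right lane
- mug: white mug, 76 mm diameter, 85 mm tall, a bystander; origin under its middle, handle towards its +y
- parcel: small brown carton, 90 x 65 x 50 mm, a bystander; origin under its middle
- stapler: stapler, 110 x 30 x 42 mm, a bystander; origin under its middle
Things that resemble listed ones, but are neither listed nor needed, are in the scene too. What is shaped like the wide_roll but pink or yellow is not meant.

How it is judged:
On the way, in this order (a step that is already met when the one before it is completed fails the run):
1. the lever of the wide roll's lane is being pressed down (0.15 rad or more, before the gate frees the roll) (((y of wide_roll in the frame of dispenser above 0 m and value of joint left_lever above 0.15 rad) or (y of wide_roll in the frame of dispenser below 0 m and value of joint right_lever above 0.15 rad))), for 0.02 s.
2. the wide roll lies still at the front end of its lane (dispenser x over 145 mm) while its lever is still held down (0.15 rad or more) (x of wide_roll in the frame of dispenser above 0.145 m and linear speed of wide_roll below 0.02 m/s and ((y of wide_roll in the frame of dispenser above 0 m and value of joint left_lever above 0.15 rad) or (y of wide_roll in the frame of dispenser below 0 m and value of joint right_lever above 0.15 rad))), for 0.2 s.
At the end, for the whole second after the job is handed in: the wide roll lies still (under 20 mm/s) against the end wall of its lane (centre at dispenser x 145 to 175 mm, below 55 mm height); both levers are back up, gates shut (within 0.05 rad); the narrow roll still waits behind its gate, within 15 mm of where it was (x of wide_roll in the frame of dispenser between 0.145 and 0.175 m and height (world z) of wide_roll below 0.055 m and linear speed of wide_roll below 0.02 m/s and value of joint each of left_lever, right_lever below 0.05 rad and x of narrow_roll in the frame of dispenser below 0.045 m and distance of narrow_roll from where it was at the start of the episode below 0.015 m); the robot touches nothing.
It fails at once if the lever of the narrow roll's lane is pressed (over 0.12 rad) ((y of wide_roll in the frame of dispenser above 0 m and value of joint right_lever above 0.12 rad) or (y of wide_roll in the frame of dispenser below 0 m and value of joint left_lever above 0.12 rad)).
It fails at once if the robot touches a roll (contact force between any of the fingers, the arm and wide_roll above 0.5 N or contact force between any of the fingers, the arm and narrow_roll above 0.5 N).
It fails at once if the robot touches a gate instead of the pad (contact force between any of the fingers, the arm and left_lever_c2 above 0.5 N or contact force between any of the fingers, the arm and left_lever_c3 above 0.5 N or contact force between any of the fingers, the arm and left_lever_c4 above 0.5 N or contact force between any of the fingers, the arm and left_lever_c5 above 0.5 N or contact force between any of the fingers, the arm and right_lever_c2 above 0.5 N or contact force between any of the fingers, the arm and right_lever_c3 above 0.5 N or contact force between any of the fingers, the arm and right_lever_c4 above 0.5 N or contact force between any of the fingers, the arm and right_lever_c5 above 0.5 N).
It fails at once if a roll is lifted (centre above 90 mm) (height (world z) of any of wide_roll, narrow_roll above 0.09 m).
It fails at once if a bystander is moved more than 20 mm (distance of any of mug, parcel, stapler from where it was at the start of the episode above 0.02 m).
It also fails if it takes over 35 s, if anything falls off the work surface, if the arm or the gripper's body presses on something with over 40 N, if the wrist force passes 120 N, or if a joint passes its speed limit or range.

## Working session

There is one attempt and no reset: what is moved stays moved. The work goes in short steps, Python scripts to look and compute and a tool call to move; the robot and the scene stay as the last step left them, time stands still between calls to the robot, and variables do not carry over. Pictures are saved under pics/ and viewed, and the job is handed in when it is done.

Besides the shell and the picture viewer there is one more tool, called after "Emit:" as name(argument=value, ...) on one line, values as JSON. apply_moves: Moves the arm, as the interface text tells. Scaled input: -1 to 1 covers 60 cm each way for a shift and pi rad each way for a turn. Its arguments: {"type":"object","properties":{"motion":{"type":"array","items":{"type":"number"}}},"required":["motion"]}

```bash
mkdir -p pics; python3 - <<'E'
from rig import robot
import cv2
o=robot.get_obs();print(o['clock'],o['ee_pos'],o['eef_rot'],o['grip_width'],robot.tip_extent)
for c in['scene','top']:
    cv2.imwrite(f'pics/{c}0.png',robot.grab_frame(c)[:,:,::-1])
    print(c,robot.camera_info(c))
    for t in['dispenser','wide_roll','narrow_roll','left_pad','right_pad','left_gate','right_gate','mug','parcel','stapler']:
        print(t,[(np_['xy'],round(np_['score'],2)) for np_ in robot.landmark_of(t,c)][:4])
print(robot.get_obs()['clock'])
E
```

```text
0.0 [0.23610941 0.46863981 0.24771495] [ 0.6883631  -0.16373686  0.16333145 -0.6875095 ] 0.08568243142745104 0.017
scene {'fx': 497.5764224509236, 'fy': 497.5764224509236, 'cx': 319.566653855785, 'cy': 237.2205202563029, 'rvec': array([ 1.08921581,  2.62026599, -0.72443714]), 'tvec': array([ 0.41338706, -0.3415609 ,  1.3436196 ])}
dispenser [([290.4, 232.0], 0.55)]
wide_roll [([252.6, 122.4], 0.86), ([264.4, 199.9], 0.77), ([212.8, 158.5], 0.69), ([176.9, 202.1], 0.68)]
narrow_roll [([286.2, 239.7], 0.65)]
left_pad [([359.0, 196.0], 0.77)]
right_pad [([330.7, 159.4], 0.82)]
left_gate [([275.4, 247.6], 0.85), ([290.1, 232.3], 0.23), ([287.2, 239.8], 0.23)]
right_gate [([253.4, 211.5], 0.74)]
mug [([269.5, 165.4], 0.8)]
parcel [([314.8, 317.6], 0.63)]
stapler [([377.7, 277.2], 0.74)]
top {'fx': 454.0540721857323, 'fy': 454.0540721857323, 'cx': 321.4489689589971, 'cy': 235.38068250948288, 'rvec': array([ 2.15608055, -2.07405967,  0.21430716]), 'tvec': array([-0.01107964,  0.61021111,  1.06815381])}
dispenser [([351.5, 242.3], 0.93)]
wide_roll [([379.1, 230.7], 0.82), ([440.3, 191.5], 0.78), ([469.4, 303.5], 0.7)]
narrow_roll [([339.3, 212.9], 0.63)]
left_pad [([315.4, 278.0], 0.84)]
right_pad [([360.3, 292.2], 0.95)]
left_gate [([338.1, 206.9], 0.64)]
right_gate [([381.9, 219.2], 0.69)]
mug [([418.1, 278.0], 0.56)]
parcel [([285.0, 201.5], 0.95), ([423.0, 279.9], 0.52), ([351.2, 239.8], 0.31)]
stapler [([266.8, 259.4], 0.78)]
1.1
```

View pics/scene0.png

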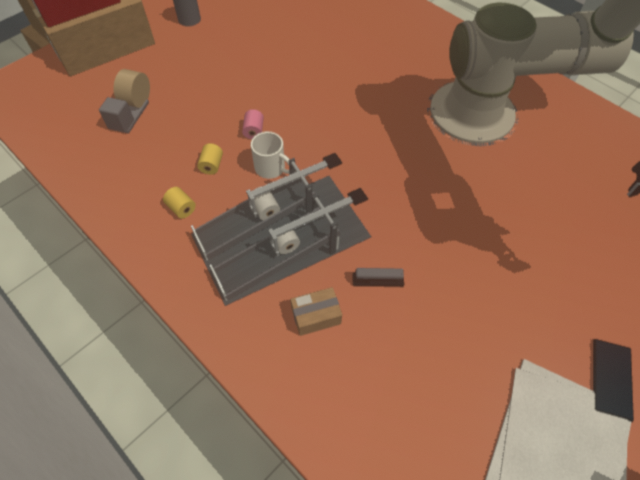

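View pics/top0.png

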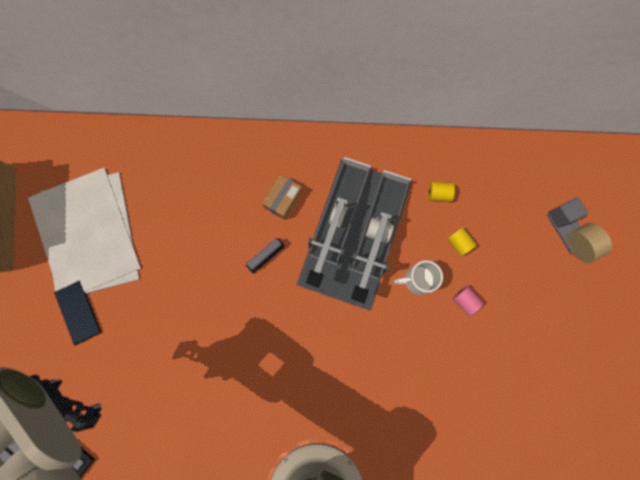

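```bash
python3 - <<'E'
import cv2
a=cv2.imread('pics/scene0.png')[100:300,150:420];b=cv2.imread('pics/top0.png')[160:320,250:450]
cv2.imwrite('pics/s0c.png',cv2.resize(a,None,fx=2.9,fy=2.9,interpolation=2));cv2.imwrite('pics/t0c.png',cv2.resize(b,None,fx=3.7,fy=3.7,interpolation=2))
E
```

```text
(no output)
```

View pics/s0c.png

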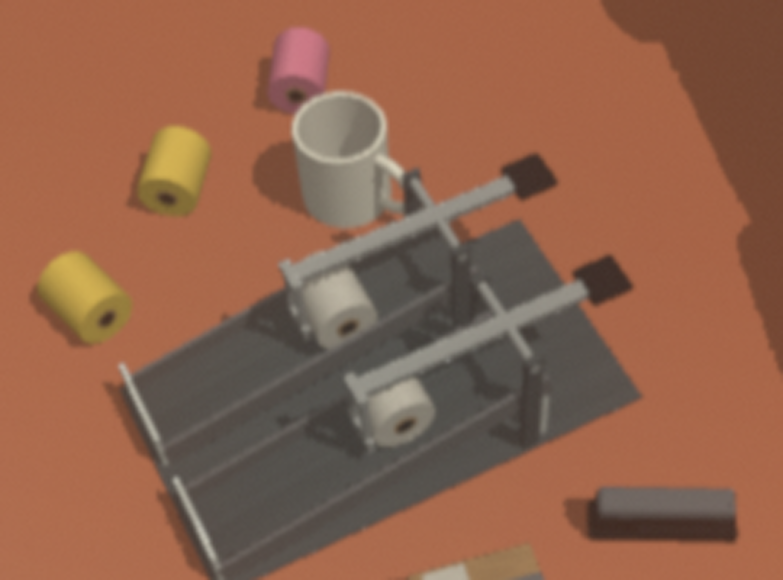

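View pics/t0c.png

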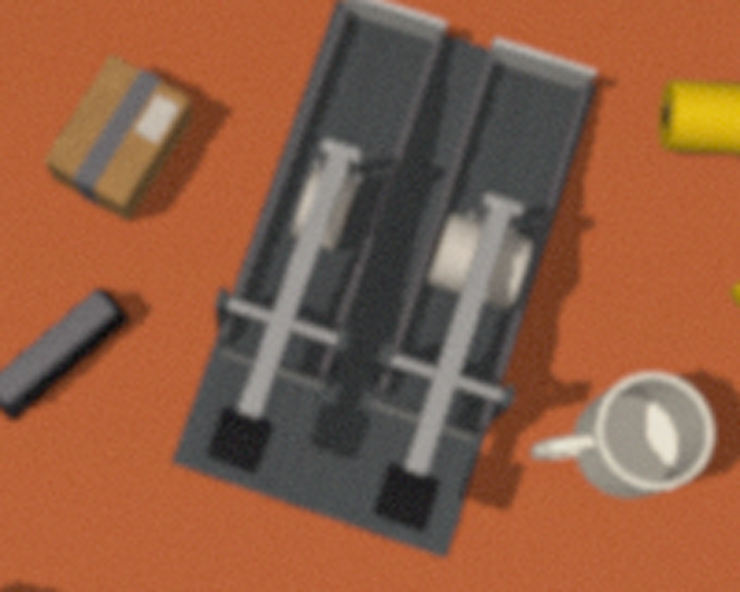

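The wide roll is the white one in the right lane (top 379,231, longer across the lane, about 57 mm). The other white roll, at (339,213), is short, so it is the narrow one. The pink roll (470,300) and the yellow rolls (442,191) and (462,241) are decoys. The pad to press is right_pad, at top (360,292) and scene (331,159). Next I'll work out the dispenser pose.

```bash
cat > h.py <<'E'
import numpy as np,cv2
from scipy.optimize import least_squares
from scipy.spatial.transform import Rotation as R
from rig import robot
def proj(c,P):
    i=robot.camera_info(c);K=np.array([[i['fx'],0,i['cx']],[0,i['fy'],i['cy']],[0,0,1]])
    return cv2.projectPoints(np.array(P,float).reshape(-1,3),i['rvec'],i['tvec'],K,None)[0].reshape(-1,2)
E
python3 - <<'E'
from h import *
L={'lp':(-.14,.055,.121),'rp':(-.14,-.055,.121),'lg':(.058,.055,.061),'rg':(.058,-.055,.061),'nr':(.03,.055,.068),'wr':(.03,-.055,.068)}
o={'scene':{'lp':(359,196),'rp':(330.7,159.4),'lg':(275.4,247.6),'rg':(253.4,211.5),'nr':(286.2,239.7),'wr':(264.4,199.9)},
'top':{'lp':(315.4,278),'rp':(360.3,292.2),'lg':(338.1,206.9),'rg':(381.9,219.2),'nr':(339.3,212.9),'wr':(379.1,230.7)}}
def W(p,P):
    c,s=np.cos(p[2]),np.sin(p[2]);P=np.array(P);return np.c_[p[0]+c*P[:,0]-s*P[:,1],p[1]+s*P[:,0]+c*P[:,1],P[:,2]]
def f(p,cs=('scene','top')):
    return np.concatenate([(proj(c,W(p,[L[k] for k in o[c]]))-np.array(list(o[c].values()))).ravel() for c in cs])
for cs in (('scene','top'),('scene',),('top',)):
    best=min((least_squares(f,[.45,-.05,y],kwargs=dict(cs=cs),loss='soft_l1') for y in(-1,0,1,2)),key=lambda r:r.cost)
    p=best.x;print(cs,p.round(4),best.cost);print(f(p,cs).reshape(-1,2).round(1).tolist());print('pads',W(p,[L['rp'],L['lp']]).round(4).tolist())
# pads alone by triangulation
for k in('rp','lp'):
    r=least_squares(lambda X:np.concatenate([proj(c,X)[0]-o[c][k] for c in o]),[.4,0,.12]);print(k,r.x.round(4),r.cost)
ob=robot.get_obs();M=R.from_quat(ob['eef_rot']).as_matrix();print(M.round(3))
mug=least_squares(lambda X:np.concatenate([proj('scene',[*X,0])[0]-(269.5,165.4),proj('top',[*X,0])[0]-(418.1,278)]),[.4,0]).x;print('mug',mug)
E
```

```text
('scene', 'top') [ 0.6162 -0.0694 -0.2878] 12.586269652451442
[[-1.2, -0.9], [1.3, 0.0], [-0.2, 0.7], [-0.2, -1.3], [0.7, 1.4], [-0.0, 3.6], [-0.3, -0.2], [0.2, 0.9], [2.6, -0.7], [0.5, 0.6], [-2.0, 2.8], [0.3, -1.2]]
pads [[0.4663, -0.0824, 0.121], [0.4976, 0.0231, 0.121]]
('scene',) [ 0.6153 -0.0703 -0.2949] 5.788252486710656
[[-1.2, -1.0], [1.7, -0.2], [-0.5, 0.1], [-0.1, -1.9], [0.5, 0.9], [0.1, 3.0]]
pads [[0.4654, -0.0822, 0.121], [0.4974, 0.023, 0.121]]
('top',) [ 0.6168 -0.0687 -0.2823] 6.267287447787043
[[-0.3, -0.2], [0.2, 0.6], [2.2, -0.9], [0.1, 0.2], [-2.3, 2.7], [-0.0, -1.5]]
pads [[0.467, -0.0825, 0.121], [0.4976, 0.0232, 0.121]]
rp [ 0.4689 -0.0827  0.1227] 0.21745867333603625
lp [0.4965 0.024  0.118 ] 0.5053448799409698
[[ 0.893 -0.     0.45 ]
 [-0.45  -0.     0.893]
 [-0.    -1.    -0.   ]]
mug [ 0.51843423 -0.243209  ]
```

Emit:
apply_moves(motion=[0.751,0,-0.648,0,-0.057,0,-1,0.751,0,-0.648,0,-0.057,0,-1,0.751,0,-0.648,0,-0.057,0,-1,0.751,0,-0.648,0,-0.057,0,-1,0.751,0,-0.648,0,-0.057,0,-1,0.751,0,-0.648,0,-0.057,0,-1,0.751,0,-0.648,0,-0.057,0,-1,0.751,0,-0.648,0,-0.057,0,-1])

```text
clock: 2.1
ee_pos: [0.4263, 0.0084, 0.2486]
eef_rot: [-0.7, 0.101, -0.102, 0.7]
ft_force: [2.3, 0.8, 0.4]
grip_width: 0.0001
```

```bash
cat > go.py <<'E'
from h import *
import sys
o=robot.get_obs();M=R.from_quat(o['eef_rot']).as_matrix();t=np.array([float(a) for a in sys.argv[1:4]])
print(o['clock'],o['ee_pos'].round(4),'xaxis',M[:,0].round(3),'yaw',np.arctan2(M[1,0],M[0,0]).round(4),'vel',np.abs(o['joint_velocities']).max().round(3),'F',o['ft_force'].round(2))
print((M.T@(t-o['ee_pos'])/.6).round(4), 'rotY', (-(-.288-np.arctan2(M[1,0],M[0,0]))/np.pi).round(4))
E
python3 go.py .4634 -.0815 .235
```

```text
2.1 [0.4263 0.0084 0.2486] xaxis [ 0.959 -0.284  0.001] yaw -0.2881 vel 1.037 F [2.27 0.79 0.39]
[ 0.1018  0.0228 -0.1261] rotY -0.0
```

Emit:
apply_moves(motion=[0.09,0.02,-0.1,0,0,0,-1,0.09,0.02,-0.1,0,0,0,-1,0.09,0.02,-0.1,0,0,0,-1,0.09,0.02,-0.1,0,0,0,-1,0.09,0.02,-0.1,0,0,0,-1,0.09,0.02,-0.1,0,0,0,-1,0.09,0.02,-0.1,0,0,0,-1,0.09,0.02,-0.1,0,0,0,-1])

```text
clock: 3.1
ee_pos: [0.4606, -0.0622, 0.2364]
eef_rot: [-0.7, 0.101, -0.101, 0.7]
ft_force: [0.6, -0.9, 0.9]
grip_width: -0.0002
```

```bash
python3 go.py .4634 -.0815 .165; python3 - <<'E'
from h import *
cv2.imwrite('pics/w1.png',robot.grab_frame('wrist')[:,:,::-1])
i=robot.camera_info('wrist');o=robot.get_obs()
T=np.array(i['tool_from_camera']);M=R.from_quat(o['eef_rot']).as_matrix()
for t in('right_pad','left_pad','wide_roll','right_gate'):
  for d in robot.landmark_of(t,'wrist')[:3]:
    u=d['xy'];r=M@T[:3,:3]@np.array([(u[0]-i['cx'])/i['fx'],(u[1]-i['cy'])/i['fy'],1]);c=o['ee_pos']+M@T[:3,3]
    z={'right_pad':.121,'left_pad':.121,'wide_roll':.068,'right_gate':.061}[t]
    print(t,u,round(d['score'],2),(c+r*(z-c[2])/r[2]).round(4))
E
```

```text
3.1 [ 0.4606 -0.0622  0.2364] xaxis [ 0.959 -0.284  0.   ] yaw -0.2876 vel 0.002 F [ 0.56 -0.9   0.85]
[ 0.0136  0.1189 -0.0295] rotY 0.0001
right_pad [300.5, 251.4] 0.58 [ 0.4633 -0.0811  0.121 ]
left_pad [448.4, 252.7] 0.92 [0.4948 0.0216 0.121 ]
left_pad [526.5, 374.0] 0.46 [0.613  0.0618 0.121 ]
wide_roll [50.8, 298.8] 0.84 [ 0.4559 -0.3234  0.068 ]
wide_roll [304.7, 403.1] 0.78 [ 0.631  -0.1333  0.068 ]
```

View pics/w1.png

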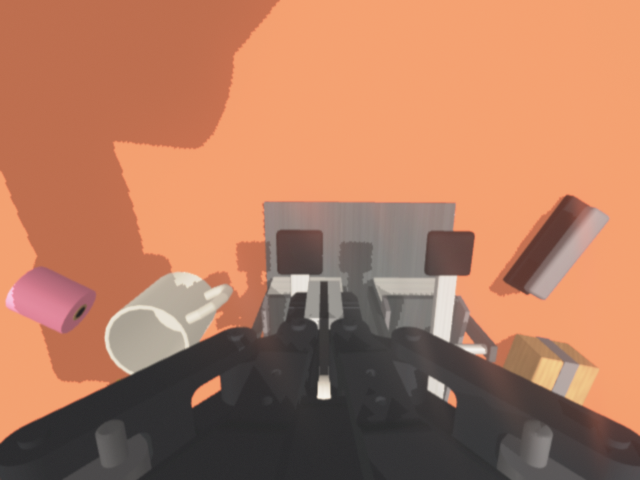

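The enlarged top crop confirmed that the right lane holds the wide white roll. In the wrist view the right pad sits at (300,251), about (0.465,-0.082), which agrees with the pose fit. I'll move over it and down to a hover.

Emit:
apply_moves(motion=[0.0136,0,-0.0295,0,0,0,-1,0.0136,0,-0.0295,0,0,0,-1,0.0136,0.06,-0.0295,0,0,0,-1,0.0136,0.118,-0.0295,0,0,0,-1,0.0136,0.118,-0.0295,0,0,0,-1,0.0136,0.118,-0.0295,0,0,0,-1,0.0136,0.118,-0.0295,0,0,0,-1,0.0136,0.118,-0.0295,0,0,0,-1])

```text
clock: 4.35
ee_pos: [0.4637, -0.0817, 0.1663]
eef_rot: [0.7, -0.101, 0.102, -0.7]
ft_force: [-0.6, 0.5, -0.3]
grip_width: 0.0
```

```bash
python3 go.py .463 -.0815 .109; python3 - <<'E'
from h import *
a=robot.grab_frame('scene')[60:300,180:440,::-1]
b=robot.grab_frame('wrist')[150:390,190:450,::-1]
cv2.imwrite('pics/h2.png',cv2.resize(np.hstack([a,b]),None,fx=1.5,fy=1.5))
E
```

```text
4.35 [ 0.4637 -0.0817  0.1663] xaxis [ 0.959 -0.284  0.001] yaw -0.2877 vel 0.005 F [-0.63  0.55 -0.26]
[-0.0014  0.0955  0.    ] rotY 0.0001
```

View pics/h2.png

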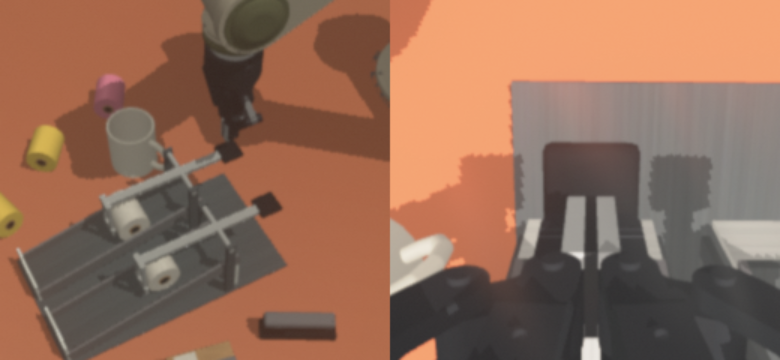

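The fingertips are centred over the right pad, so I'll press down gradually.

Emit:
apply_moves(motion=[-0.001,0.03,0,0,0,0,-1,-0.001,0.042,0,0,0,0,-1,-0.001,0.052,0,0,0,0,-1,-0.001,0.062,0,0,0,0,-1,-0.001,0.072,0,0,0,0,-1,-0.001,0.082,0,0,0,0,-1,-0.001,0.09,0,0,0,0,-1,-0.001,0.095,0,0,0,0,-1])

```text
clock: 5.45
ee_pos: [0.4641, -0.082, 0.1089]
eef_rot: [0.7, -0.1, 0.103, -0.699]
ft_force: [2.9, -1.3, 6.3]
grip_width: -0.0002
```

```bash
python3 go.py .463 -.0815 .109; python3 - <<'E'
from h import *
a=robot.grab_frame('scene')[60:300,180:440,::-1]
b=robot.grab_frame('top')[130:370,230:490,::-1]
cv2.imwrite('pics/h3.png',cv2.resize(np.hstack([a,b]),None,fx=1.5,fy=1.5))
E
```

```text
5.45 [ 0.4641 -0.082   0.1089] xaxis [ 0.959 -0.284  0.004] yaw -0.2879 vel 0.059 F [ 2.91 -1.32  6.26]
[-0.002  -0.0001  0.0002] rotY 0.0
```

View pics/h3.png

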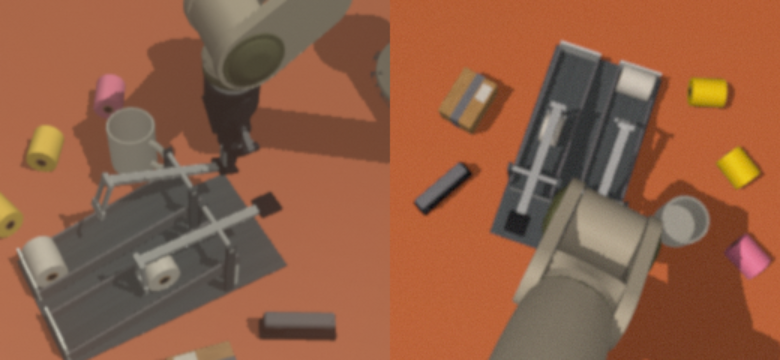

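The roll is already at the end wall, at (635,82) in the right half of the crop. The gate is up. I'll hold a second so it settles.

Emit:
apply_moves(motion=[0,0,0,0,0,0,-1,0,0,0,0,0,0,-1,0,0,0,0,0,0,-1,0,0,0,0,0,0,-1,0,0,0,0,0,0,-1,0,0,0,0,0,0,-1,0,0,0,0,0,0,-1,0,0,0,0,0,0,-1])

```text
clock: 6.55
ee_pos: [0.4639, -0.0819, 0.109]
eef_rot: [0.7, -0.1, 0.103, -0.699]
ft_force: [0.3, 0.2, 5.9]
grip_width: 0.0002
```

Emit:
apply_moves(motion=[0,0,0,0,0,0,-1,0,0,0,0,0,0,-1,0,0,0,0,0,0,-1,0,0,0,0,0,0,-1,0,0,0,0,0,0,-1,0,0,0,0,0,0,-1,0,0,0,0,0,0,-1,0,0,0,0,0,0,-1])

```text
clock: 7.55
ee_pos: [0.4639, -0.0819, 0.109]
eef_rot: [0.7, -0.1, 0.103, -0.699]
ft_force: [0.9, -1.6, 5.6]
grip_width: 0.0003
```

```bash
python3 go.py .463 -.0815 .2; python3 - <<'E'
from h import *
p=[.6162,-.0694,-.2878]
def roll(c):
  robot.grab_frame(c); return [d['xy'] for d in robot.landmark_of('wide_roll',c)]
c,s=np.cos(p[2]),np.sin(p[2])
w=[p[0]+c*.165+s*.055,p[1]+s*.165-c*.055,.039]
for k in('scene','top'):
  print(k,'expect',proj(k,w),'a',roll(k)); print('b',roll(k))
E
```

```text
7.55 [ 0.4639 -0.0819  0.109 ] xaxis [ 0.959 -0.284  0.003] yaw -0.2878 vel 0.001 F [ 0.93 -1.58  5.64]
[-0.0011 -0.1517  0.0002] rotY 0.0
scene expect [[209.7328129  235.21783537]] a [[210.7, 159.5], [252.8, 123.6], [208.7, 229.1], [179.2, 203.5]]
b [[176.8, 202.5], [253.1, 126.5], [212.3, 160.2], [208.3, 231.4]]
top expect [[393.33710275 183.88234611]] a [[440.6, 192.1], [390.7, 186.9], [461.4, 242.5]]
b [[439.9, 190.5], [461.8, 240.5]]
```

The roll is at rest where it should be. I'll let the pad up gradually and withdraw.

Emit:
apply_moves(motion=[0,-0.008,0,0,0,0,-1,0,-0.018,0,0,0,0,-1,0,-0.028,0,0,0,0,-1,0,-0.038,0,0,0,0,-1,0,-0.048,0,0,0,0,-1,0,-0.06,0,0,0,0,-1,0,-0.09,0,0,0,0,-1,0,-0.14,0,0,0,0,-1])

```text
clock: 8.95
ee_pos: [0.4628, -0.0814, 0.1928]
eef_rot: [-0.7, 0.102, -0.101, 0.7]
ft_force: [0.1, -0.1, 0.4]
grip_width: 0.0003
```

Emit:
apply_moves(motion=[0,-0.05,0,0,0,0,-1,-0.05,-0.1,0,0,0,0,-1,-0.1,-0.15,0,0,0,0,-1,-0.15,-0.15,0,0,0,0,-1,-0.15,-0.15,0,0,0,0,-1,-0.15,-0.15,0,0,0,0,-1,-0.15,-0.15,0,0,0,0,-1,-0.15,-0.15,0,0,0,0,-1])

```text
clock: 9.95
ee_pos: [0.3768, -0.056, 0.2823]
eef_rot: [-0.7, 0.102, -0.101, 0.7]
ft_force: [0.2, 1.0, -0.2]
grip_width: 0.0
```

```bash
python3 go.py .463 -.0815 .2; python3 - <<'E'
from h import *
a=robot.grab_frame('scene')[60:350,160:440,::-1]
b=robot.grab_frame('top')[110:400,230:510,::-1]
cv2.imwrite('pics/h4.png',cv2.resize(np.hstack([a,b]),None,fx=1.4,fy=1.4))
for t in['right_pad','left_pad','right_gate','left_gate','narrow_roll','mug','parcel','stapler']:
  print(t,[robot.landmark_of(t,c)[0:1] and robot.landmark_of(t,c)[0:1][0]['xy'] for c in('scene','top')])
E
```

```text
9.95 [ 0.3768 -0.056   0.2823] xaxis [ 0.959 -0.284 -0.001] yaw -0.2877 vel 0.003 F [ 0.23  1.   -0.21]
[0.1498 0.137  0.    ] rotY 0.0001
right_pad [[331.5, 161.1], [358.1, 291.5]]
left_pad [[209.2, 231.3], [315.9, 279.1]]
right_gate [[252.1, 209.5], [382.9, 222.2]]
left_gate [[], [339.8, 204.7]]
narrow_roll [[286.4, 240.1], [339.2, 215.3]]
mug [[267.1, 166.0], [421.9, 276.7]]
parcel [[314.9, 317.0], [284.7, 201.8]]
stapler [[378.4, 277.7], [264.7, 256.3]]
```

View pics/h4.png

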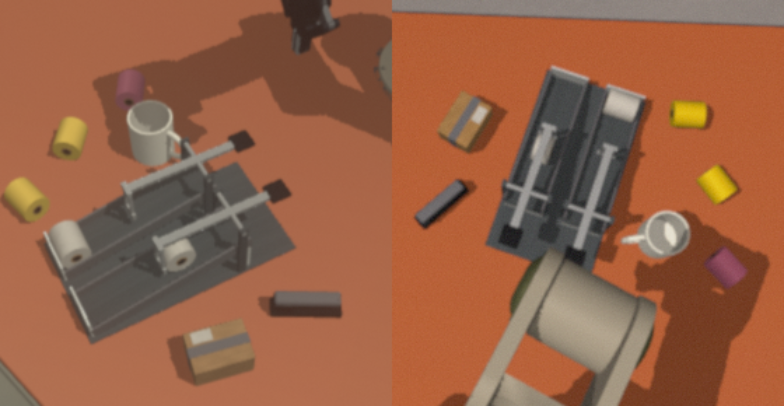

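The roll lies at the end wall, both pads are up and both gates are down. Everything else is where it was, and the gripper is clear.

```bash
python3 -c "
from rig import robot
print(robot.close_job())"
```

```text
the job is handed in; nothing more can be done
None
```

I pressed the right lever's pad, since the right lane held the wide white roll. The gate lifted and the roll ran down to the end wall. I held the pad about 2 s more, eased it back up, drew the arm away and handed the job in; it reported no verdict.

- **Press:** the vertical force was about 6 N at the bottom, and close to zero once I had let go.
- **Wide roll:** the last pictures show it at the front end of the right lane. While I held the lever, the measured positions were within about 3 to 6 px of where it should lie.
- **Levers and gates:** the pad and gate positions on the pressed lever are back within about 3 px of where they started, so its gate is shut. The left lever looks unmoved.
- **Bystanders and narrow roll:** the narrow roll, mug, parcel and stapler are within about 4 px of their first positions.

Three network reports were poor:
- In the last scene picture, the left pad was reported on the wide roll.
- In the same picture, the left gate was not found.
- While I held the lever, one top picture missed the wide roll.

For all three, the pictures I viewed showed everything in place.

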